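# Find the rattling case

## Task

One of the three sealed cases has a loose ball that rolls and knocks about in it; the other two are packed tight. Working from the robot's right to its left, lift each case clear of the bench and rock it smartly end to end, near end down first, then the far end, each by about 20 degrees, to feel for the ball, and stand it upright again about where it was (the last may stay in the gripper if it is the one), leaving the marker and the scraper alone. Finish holding the case with the loose ball still and upright, a hand's breadth above the middle of the shallow steel parts tray: do not put it down or let go.

Things in the scene. Friction and masses are not known exactly. Their poses are not given: they have to be found in the camera images.
- parts_tray: shallow open rectangular tray of plain steel, 130 x 150 x 22 mm, walls 3 mm, fixed to the bench, at the robot's left; origin at the centre of its underside, x along its 130 mm side, z up
- case_1: the right-hand (lowest y) of three identical sealed metal cases, 112 (x) x 56 (y) x 58 mm (z), upright, x towards its far end; origin at the centre of its underside. 0.36 to 0.45 kg, which tells nothing. Holds a tight packed insert or (any one of the three) a loose 0.2 kg ball that knocks, rolls along x to the low end (38 mm off the middle) when tipped over 10 degrees, and stays there if gently levelled
- case_2: the middle of three identical sealed metal cases, 112 (x) x 56 (y) x 58 mm (z), upright, x towards its far end; origin at the centre of its underside. 0.36 to 0.45 kg, which tells nothing. Holds a tight packed insert or (any one of the three) a loose 0.2 kg ball that knocks, rolls along x to the low end (38 mm off the middle) when tipped over 10 degrees, and stays there if gently levelled
- case_3: the left-hand (highest y of the three) of three identical sealed metal cases, 112 (x) x 56 (y) x 58 mm (z), upright, x towards its far end; origin at the centre of its underside. 0.36 to 0.45 kg, which tells nothing. Holds a tight packed insert or (any one of the three) a loose 0.2 kg ball that knocks, rolls along x to the low end (38 mm off the middle) when tipped over 10 degrees, and stays there if gently levelled
- marker: fat marker pen, 124 mm long, 16 mm thick, lying between the right-hand and middle cases (a bystander); origin on the bench at the middle of its length, its length along y
- scraper: flat steel gasket scraper, 123 x 18 x 10 mm, lying between the middle and left-hand cases (a bystander); origin on the bench at the middle of its length, its length along y

How it is judged:
On the way, in this order (a step that is already met when the one before it is completed fails the run):
1. the right-hand case, held off the bench, is rocked near end down by 10 degrees or more (height (world z) of case_1 above 0.03 m and contact force between case_1 and the fingers above 1 N and angle between case_1's own x axis and vertical below 1.401 rad), for 0.05 s.
2. the right-hand case, held off the bench, is rocked far end down by 10 degrees or more (height (world z) of case_1 above 0.03 m and contact force between case_1 and the fingers above 1 N and angle between case_1's own x axis and vertical above 1.741 rad), for 0.05 s.
3. the middle case, held off the bench, is rocked near end down by 10 degrees or more (height (world z) of case_2 above 0.03 m and contact force between case_2 and the fingers above 1 N and angle between case_2's own x axis and vertical below 1.401 rad), for 0.05 s.
4. the middle case, held off the bench, is rocked far end down by 10 degrees or more (height (world z) of case_2 above 0.03 m and contact force between case_2 and the fingers above 1 N and angle between case_2's own x axis and vertical above 1.741 rad), for 0.05 s.
5. the left-hand case, held off the bench, is rocked near end down by 10 degrees or more (height (world z) of case_3 above 0.03 m and contact force between case_3 and the fingers above 1 N and angle between case_3's own x axis and vertical below 1.401 rad), for 0.05 s.
6. the left-hand case, held off the bench, is rocked far end down by 10 degrees or more (height (world z) of case_3 above 0.03 m and contact force between case_3 and the fingers above 1 N and angle between case_3's own x axis and vertical above 1.741 rad), for 0.05 s.
At the end, for the whole second after the job is handed in: the case with the ball is held still by the fingers within 45 mm of the tray's centre seen from above, underside 60 to 250 mm above the bench, upright within 0.2 rad; the other two stand upright on the bench, released, within 60 mm of where they began (((distance between loose_ball_c0 and case_1 below 0.07 m and horizontal distance between case_1 and parts_tray below 0.045 m and height (world z) of case_1 between 0.06 and 0.25 m and angle between case_1's own z axis and vertical below 0.2 rad and linear speed of case_1 below 0.05 m/s and contact force between case_1 and the fingers above 1 N and contact force between case_1 and parts_tray below 0.1 N and height (world z) of each of case_2, case_3 below 0.01 m and angle between each of case_2, case_3's own z axis and vertical below 0.1 rad and distance of each of case_2, case_3 from where it was at the start of the episode below 0.06 m and linear speed of each of case_2, case_3 below 0.02 m/s and contact force between each of case_2, case_3 and the fingers below 0.1 N) or (distance between loose_ball_c0 and case_2 below 0.07 m and horizontal distance between case_2 and parts_tray below 0.045 m and height (world z) of case_2 between 0.06 and 0.25 m and angle between case_2's own z axis and vertical below 0.2 rad and linear speed of case_2 below 0.05 m/s and contact force between case_2 and the fingers above 1 N and contact force between case_2 and parts_tray below 0.1 N and height (world z) of each of case_1, case_3 below 0.01 m and angle between each of case_1, case_3's own z axis and vertical below 0.1 rad and distance of each of case_1, case_3 from where it was at the start of the episode below 0.06 m and linear speed of each of case_1, case_3 below 0.02 m/s and contact force between each of case_1, case_3 and the fingers below 0.1 N) or (distance between loose_ball_c0 and case_3 below 0.07 m and horizontal distance between case_3 and parts_tray below 0.045 m and height (world z) of case_3 between 0.06 and 0.25 m and angle between case_3's own z axis and vertical below 0.2 rad and linear speed of case_3 below 0.05 m/s and contact force between case_3 and the fingers above 1 N and contact force between case_3 and parts_tray below 0.1 N and height (world z) of each of case_1, case_2 below 0.01 m and angle between each of case_1, case_2's own z axis and vertical below 0.1 rad and distance of each of case_1, case_2 from where it was at the start of the episode below 0.06 m and linear speed of each of case_1, case_2 below 0.02 m/s and contact force between each of case_1, case_2 and the fingers below 0.1 N))); the arm keeps its last pose, push and grip.
It fails at once if a bystander is pushed more than 30 mm: marker (distance of marker from where it was at the start of the episode above 0.03 m).
It fails at once if a bystander is pushed more than 30 mm: scraper (distance of scraper from where it was at the start of the episode above 0.03 m).
It also fails if it takes over 72 s, if anything falls off the work surface, if the arm or the gripper's body presses on something with over 40 N, if the wrist force passes 120 N, or if a joint passes its speed limit or range.

## Robot

A 6-joint arm with a two-finger parallel gripper is mounted at the origin on a cart in front of the work surface, level with it; the furniture and walls round the work are solid. World frame = base frame: x ahead of the robot, y to its left, z up, the work surface at z = 0. Lengths are in m, angles in rad, forces in N, time in s.
With the tool pointing down it reaches from about 0.35 to 0.975 m from the base axis. Payload 4.9 kg.
Tool frame: the origin (TCP) lies on the centre line of the jaws, within the pads' length; the fingertips stand 14 mm ahead of it and the grasp point (between the pads) lies 5 mm behind it (manip.nose_length is the distance from the TCP to the fingertips, in m); z points along the fingers, y is the line along which they close (so a half turn about z gives the same grasp; the last joint's range is limited). The gripper opens to 85 mm and grips with 20 to 120 N. Pads are 22 mm wide; open, the fingers measure 114 mm over their backs; the gripper's body (76 mm by 85 mm) begins 54 mm behind the grasp point. The pads swing forward as they close: fully open they stand 13 mm farther back than shut.
Start: joints at [1.129, 0.053, 1.613, -0, 1.476, -0.119], TCP at [0.198, 0.593, 0.245] pointing down, gripper open.
Joint ranges: [-3.01, 3.01], [-1.01, 2.22], [0.06, 2.58], [-1.02, 4.17], [0.09, 2.62], [-3.14, 3.14]. Speed limits (rad/s): [2.57, 2.57, 3.14, 3.14, 3.14, 3.14].

## Interface

Orientations are given as a unit quaternion [w, x, y, z].
In Python, from plant import manip, imaging gives the robot as it stands.
- The arm moves only by the tool play_rows, never from a script. Its argument "commands" is a list of rows, each a list of 6 numbers: the shift along the tool's x, y, z in mm, then the turn, a rotation vector about the tool's x, y, z in degrees. A call has 1 to 5 rows; each row shifts and turns the commanded pose from where the row before left it, along the tool's axes as they then stand; what a row does not reach is not made up. A row lasts 1/12 s, in which the tool goes at most 41.7 mm and 7.16 degrees, less where a joint would pass 70% of its speed; a pose out of reach is approached as far as the arm can. A call is refused whole if a number of a shift passes 41.7 or a number of a turn 7.16, either way. A call with a gripper value outside its range is refused whole. "hand" is the finger opening in mm, from 0 to 85.4, set as the call begins (left out, the last holds). The fingers move at their own pace and stop on an object; the grip force is fixed at half the most. Time passes only in rows, so rows that do not move let the fingers close. It gives the time, the measured TCP pose, the force, the opening and the grip force at its end, in the units of the state.
- manip.state(): the state, without advancing time (a new reading comes with each control period).
- imaging.grab_frame(name): name is "scene" or "top" or "wrist"; returns a dict with "image" (400x640x3 uint8, red, green, blue), "fx", "fy", "cx", "cy" (pixels), "R" (3x3) and "t" (3): a world point X has camera coordinates R X + t; the wrist camera has in their place "mount" (4x4, takes a point from camera to tool coordinates, whose origin is the TCP and whose axes are the flange's). Camera axes: x right, y down, z forward; pixel columns grow to the right and rows downward; lengths in m; the calibration is good to about 2 mm. A picture is of the moment at which its call begins: read the wrist's pose just before it. There is no depth.
- manip.job_done(): hands the job in; it is judged then, once.
The state is a dict: "time": time; "joint_pos": joint angles; "joint_vel": joint speeds; "joint_efforts": joint torques, N m; "tool_pos": TCP position; "tool_rot": TCP orientation; "contact_force": force on the tool from outside, world axes, zero at the start; "ft_torque": the same for the moment, N m; "gripper_width": opening from 0.0 (shut) to 1.0 (fully open); "grasp_force": force on a finger pad.
Only numpy, scipy, OpenCV 4.12 (cv2) and the standard library are available. Lean on these libraries where they do the work, as an engineer would, in place of code of your own. Each camera call takes 0.05 s, during which the arm holds its last target. There are 200 camera calls.

## Working session

There is one attempt and no reset: what is moved stays moved. The work goes in short steps, Python scripts to look and compute and a tool call to move; the robot and the scene stay as the last step left them, time stands still between calls to the robot, and variables do not carry over. Pictures are saved under pics/ and viewed, at most 10 in all, crops included, and the job is handed in when it is done.

Besides the shell and the picture viewer there is one more tool, called after "Request:" as name(argument=value, ...) on one line, values as JSON. play_rows: Moves the arm, as the interface text tells. Its arguments: {"type":"object","properties":{"commands":{"type":"array","items":{"type":"array","items":{"type":"number"}}},"hand":{"type":"number"}},"required":["commands"]}

```bash
mkdir -p pics; python3 - <<'E'
from plant import manip, imaging
import cv2,pickle
s=manip.state();print(s)
for n in("top","scene"):
    f=imaging.grab_frame(n);cv2.imwrite(f"pics/{n}0.png",f["image"][:,:,::-1]);pickle.dump(f,open(f"{n}0.pkl","wb"))
    print({k:v for k,v in f.items() if k!="image"})
E
```

```text
{'time': 0.0, 'joint_pos': array([ 1.12899769e+00,  5.33435475e-02,  1.61428366e+00, -7.19145153e-06,
        1.47599378e+00, -1.18971276e-01]), 'joint_vel': array([-4.24822809e-04, -1.92169718e-04,  1.14373086e-03, -8.55044487e-05,
        2.32606993e-04, -1.05464160e-03]), 'joint_efforts': array([-8.65181737e-04, -3.93684196e+01, -3.70174563e+01, -2.20606521e-04,
        6.90620931e-03, -1.85398108e-06]), 'tool_pos': array([0.19801156, 0.59218306, 0.24407741]), 'tool_rot': array([-2.77206792e-04,  1.60713251e-01,  9.87000619e-01, -9.75554205e-04]), 'contact_force': array([ 0.49419724, -0.01806936, -1.02965975]), 'ft_torque': array([ 0.00701158, -0.03961527,  0.08014477]), 'grasp_force': 0.0, 'gripper_width': 1.0018797209828807}
{'fx': 425.6686614317138, 'fy': 425.6686614317138, 'cx': 321.626467156303, 'cy': 203.32151094316072, 'R': array([[-0.02719744, -0.99958292,  0.00970981],
       [-0.98757787,  0.02536448, -0.15506963],
       [ 0.15475867, -0.01380669, -0.98785582]]), 't': array([-0.01781593,  0.51040924,  1.08152711])}
{'fx': 467.82974403165, 'fy': 467.82974403165, 'cx': 327.17367376151884, 'cy': 209.41120405934396, 'R': array([[ 0.56052497, -0.82795998, -0.01714741],
       [-0.64655862, -0.42459114, -0.6337857 ],
       [ 0.51746856,  0.36633952, -0.77331859]]), 't': array([-0.31740845,  0.35594302,  1.2037033 ])}
```

View pics/top0.png

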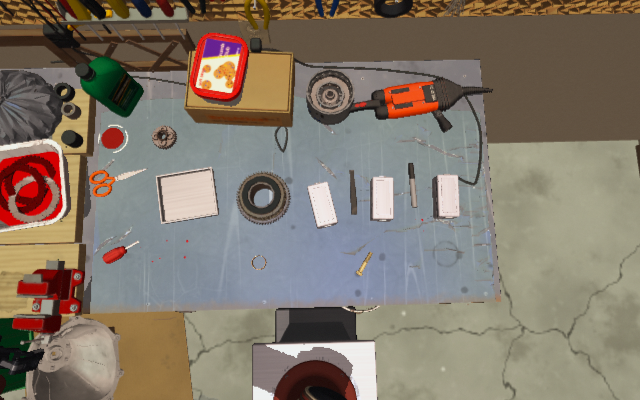

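View pics/scene0.png

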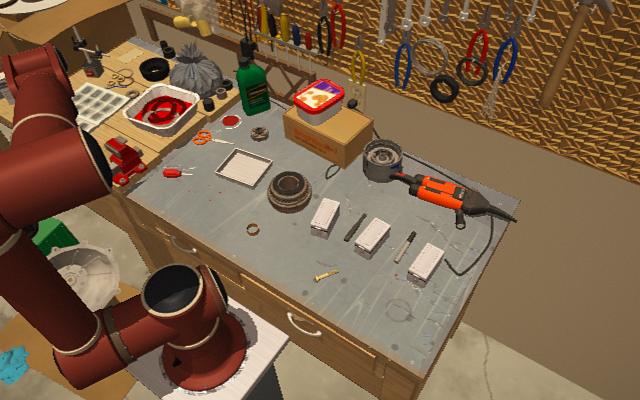

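Top view: cases around (446,196), (382,198) and (322,205), with the last yawed. The marker is at (412,185), the scraper at (353,192) and the tray at (187,195). A gear stands at (263,197), between the cases and the tray.

```bash
cat > h.py <<'E'
import numpy as np,cv2
def ray(f,p,z):
    d=f["R"].T@np.array([(p[0]-f["cx"])/f["fx"],(p[1]-f["cy"])/f["fy"],1]); c=-f["R"].T@f["t"]
    return c+d*(z-c[2])/d[2]
E
python3 - <<'E'
import pickle,cv2,numpy as np
from h import *
f=pickle.load(open("top0.pkl","rb"));im=f["image"]
hsv=cv2.cvtColor(im,cv2.COLOR_RGB2HSV)
for p in [(322,205),(382,190),(382,217),(446,196),(446,215),(187,195),(400,230)]: print(p,im[p[1],p[0]])
for thr in (200,235):
    m=((im.min(2)>thr)).astype(np.uint8);m[:,:140]=0;m[:160]=0;m[240:]=0
    for c in cv2.findContours(m,cv2.RETR_EXTERNAL,cv2.CHAIN_APPROX_NONE)[0]:
        if cv2.contourArea(c)<300: continue
        z=.058 if c[:,0,0].mean()>300 else .022
        P=np.array([ray(f,q,z)[:2] for q in c[:,0]],np.float32)
        r=cv2.minAreaRect(P*1000); print(thr,cv2.boundingRect(c),r)
for n,p,z in(("marker",(412,185),.016),("scraper",(353,192),.01),("gear",(263,197),.04)):print(n,ray(f,p,z))
E
python3 -c "
import cv2
i=cv2.imread('pics/top0.png')[150:240,140:480];cv2.imwrite('pics/topc.png',cv2.resize(i,(782,207),interpolation=2))"
```

```text
(322, 205) [240 231 229]
(382, 190) [238 227 223]
(382, 217) [237 228 225]
(446, 196) [235 222 217]
(446, 215) [219 201 194]
(187, 195) [224 206 193]
(400, 230) [135 144 142]
200 (308, 182, 29, 44) ((506.4767150878906, -31.97100067138672), (106.40326690673828, 51.073299407958984), 12.117298126220703)
200 (373, 177, 20, 41) ((519.3952026367188, -189.75003051757812), (49.586524963378906, 105.79248046875), 86.97041320800781)
200 (438, 175, 21, 41) ((520.6754150390625, -362.0536193847656), (50.5056037902832, 105.90568542480469), 88.16661834716797)
marker [ 0.55754384 -0.27833826  0.016     ]
scraper [ 0.54340217 -0.11785021  0.01      ]
gear [0.53058068 0.12278315 0.04      ]
```

View pics/topc.png

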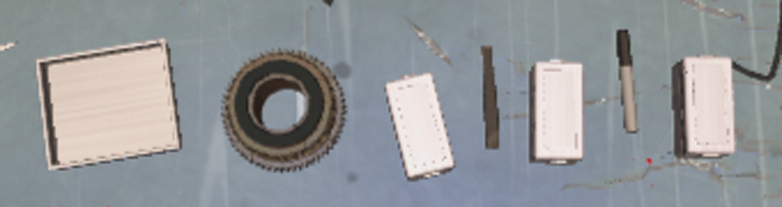

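Request:
play_rows(commands=[[0, 0, 0, 0, 0, -5.6], [0, 0, 0, 0, 0, -5.6], [0, 0, 0, 0, 0, -5.5]], hand=85)

```text
time: 0.35
tool_pos: [0.1981, 0.5924, 0.2445]
tool_rot: [-0.0, 0.013, 1.0, -0.001]
contact_force: [0.4, 0.5, 0.0]
gripper_width: 0.994
grasp_force: 0.0
```

Request:
play_rows(commands=[[-14, -37.7, 1.6, 0, 0, 0], [-14, -37.7, 1.6, 0, 0, 0], [-14, -37.7, 1.6, 0, 0, 0], [-14, -37.7, 1.6, 0, 0, 0], [-14, -37.7, 1.6, 0, 0, 0]])

```text
time: 0.77
tool_pos: [0.2622, 0.4002, 0.2365]
tool_rot: [-0.0, 0.015, 1.0, -0.0]
contact_force: [0.6, 0.5, 1.1]
gripper_width: 0.993
grasp_force: 0.0
```

Request:
play_rows(commands=[[-14, -37.7, 1.6, 0, 0, 0], [-14, -37.7, 1.6, 0, 0, 0], [-14, -37.7, 1.6, 0, 0, 0], [-14, -37.7, 1.6, 0, 0, 0], [-14, -37.7, 1.6, 0, 0, 0]])

```text
time: 1.18
tool_pos: [0.3262, 0.2097, 0.2288]
tool_rot: [0.0, 0.015, 1.0, -0.0]
contact_force: [0.0, 0.3, 0.2]
gripper_width: 0.996
grasp_force: 0.0
```

Request:
play_rows(commands=[[-14, -37.7, 1.6, 0, 0, 0], [-14, -37.7, 1.6, 0, 0, 0], [-14, -37.7, 1.6, 0, 0, 0], [-14, -37.7, 1.6, 0, 0, 0], [-14, -37.7, 1.6, 0, 0, 0]])

```text
time: 1.6
tool_pos: [0.3903, 0.0189, 0.221]
tool_rot: [0.0, 0.016, 1.0, 0.0]
contact_force: [0.5, -0.3, 0.3]
gripper_width: 0.996
grasp_force: 0.0
```

Request:
play_rows(commands=[[-14, -37.7, 1.6, 0, 0, 0], [-14, -37.7, 1.6, 0, 0, 0], [-14, -37.7, 1.6, 0, 0, 0], [-14, -37.7, 1.6, 0, 0, 0], [-14, -37.7, 1.6, 0, 0, 0]])

```text
time: 2.02
tool_pos: [0.4544, -0.1718, 0.2127]
tool_rot: [-0.0, 0.016, 1.0, 0.0]
contact_force: [1.0, 0.7, 0.2]
gripper_width: 0.993
grasp_force: 0.0
```

Request:
play_rows(commands=[[-14, -37.7, 1.6, 0, 0, 0], [-14, -37.7, 1.6, 0, 0, 0], [-14, -37.7, 1.6, 0, 0, 0], [-14, -37.7, 1.6, 0, 0, 0], [-14, -37.7, 1.6, 0, 0, 0]])

```text
time: 2.43
tool_pos: [0.5186, -0.3621, 0.2043]
tool_rot: [-0.0, 0.016, 1.0, 0.0]
contact_force: [0.8, 0.1, 0.6]
gripper_width: 0.993
grasp_force: 0.0
```

```bash
cat >> h.py <<'E'
from scipy.spatial.transform import Rotation as Ro
def wristf():
    from plant import manip,imaging
    s=manip.state(); f=imaging.grab_frame("wrist")
    q=s["tool_rot"]; T=np.eye(4); T[:3,:3]=Ro.from_quat([q[1],q[2],q[3],q[0]]).as_matrix(); T[:3,3]=s["tool_pos"]
    M=T@np.array(f["mount"]); f["R"]=M[:3,:3].T; f["t"]=-M[:3,:3].T@M[:3,3]
    return f,s,T
def case(name,lo=180):
    f,s,T=wristf(); im=f["image"]; cv2.imwrite(f"pics/{name}.png",im[:,:,::-1])
    m=(im.min(2)>lo).astype(np.uint8)
    m=cv2.morphologyEx(m,cv2.MORPH_CLOSE,np.ones((7,7)))
    for c in cv2.findContours(m,cv2.RETR_EXTERNAL,cv2.CHAIN_APPROX_NONE)[0]:
        if cv2.contourArea(c)<3000: continue
        P=np.array([ray(f,q,.058)[:2] for q in c[:,0]],np.float32)*1000
        print(cv2.boundingRect(c),np.round(cv2.boxPoints(cv2.minAreaRect(P))),cv2.minAreaRect(P))
    print(np.round(s["tool_pos"],4),np.round(T[:3,:3],3).tolist())
    return f,s,T
E
python3 -c "
from h import *
case('w1')"
```

```text
(471, 121, 80, 125) [[ 457. -216.]
 [ 571. -221.]
 [ 573. -169.]
 [ 460. -163.]] ((515.3152465820312, -192.22698974609375), (52.776859283447266, 113.91246032714844), 87.34526062011719)
[ 0.5186 -0.3621  0.2043] [[-0.999, 0.032, -0.001], [0.032, 0.999, 0.001], [0.001, 0.001, -1.0]]
```

View pics/w1.png

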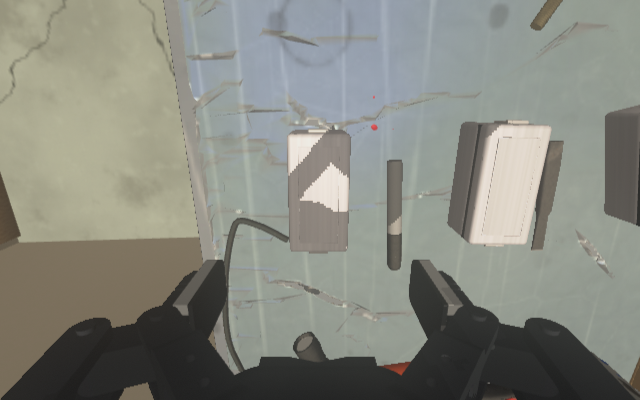

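The wrist view has case 1's top face at u 288–350, v 130–251, partly shadowed by the arm. Case 2's face starts at about (471,121).

```bash
python3 -c "
from h import *
f,s,T=wristf()
for p in [(288.5,130),(349,130),(349.5,251),(288.5,251),(319,190.5)]: 
  P=ray(f,p,.058);print(np.round(P,4))
print('tool delta mm to grasp', 1000*T[:3,:3].T@(np.r_[P[:2],.033]-s['tool_pos']))"
```

```text
[ 0.4601 -0.3932  0.058 ]
[ 0.4619 -0.342   0.058 ]
[ 0.5739 -0.3423  0.058 ]
[ 0.5719 -0.4002  0.058 ]
[ 0.5137 -0.3692  0.058 ]
tool delta mm to grasp [  5.47658193  -0.64214001 169.57755375]
```

Request:
play_rows(commands=[[3, 6, 25, 0, 0, 0], [0, 0, 30, 0, 0, 0], [0, 0, 30, 0, 0, 0], [0, 0, 30, 0, 0, 0], [0, 0, 25, 0, 0, 0]])

```text
time: 2.95
tool_pos: [0.5147, -0.3527, 0.0627]
tool_rot: [-0.001, 0.015, 1.0, 0.001]
contact_force: [-0.2, -0.6, 0.3]
gripper_width: 0.998
grasp_force: 0.0
```

Request:
play_rows(commands=[[0, 0, 16, 0, 0, 0], [0, 0, 14, 0, 0, 0], [0, 0, 0, 0, 0, 0]])

```text
time: 3.2
tool_pos: [0.5136, -0.352, 0.0314]
tool_rot: [-0.003, 0.016, 1.0, 0.002]
contact_force: [-0.5, -0.3, -0.2]
gripper_width: 0.997
grasp_force: 0.0
```

Request:
play_rows(commands=[[0, 0, 0, 0, 0, 0], [0, 0, 0, 0, 0, 0], [0, 0, 0, 0, 0, 0], [0, 0, 0, 0, 0, 0], [0, 0, 0, 0, 0, 0]], hand=45)

```text
time: 3.62
tool_pos: [0.5176, -0.3562, 0.0388]
tool_rot: [0.002, 0.016, 1.0, -0.002]
contact_force: [-0.7, -2.2, 6.3]
gripper_width: 0.646
grasp_force: 65.5
```

Request:
play_rows(commands=[[0, 0, -12, 0, 0, 0], [0, 0, -20, 0, 0, 0], [0, 0, -25, 0, 0, 0], [0, 0, -20, 0, 0, 0], [0, 0, -10, 0, 0, 0]])

```text
time: 4.03
tool_pos: [0.5165, -0.3544, 0.1255]
tool_rot: [0.001, 0.016, 1.0, -0.001]
contact_force: [1.0, -1.1, -2.9]
gripper_width: 0.647
grasp_force: 64.6
```

Request:
play_rows(commands=[[0, 0, 0, 0, -6.7, 0], [0, 0, 0, 0, -6.7, 0], [0, 0, 0, 0, -6.6, 0], [0, 0, 0, 0, 0, 0], [0, 0, 0, 0, 0, 0]])

```text
time: 4.45
tool_pos: [0.5136, -0.353, 0.1203]
tool_rot: [0.171, 0.016, 0.985, -0.001]
contact_force: [-0.2, 0.1, -3.3]
gripper_width: 0.646
grasp_force: 64.6
```

Request:
play_rows(commands=[[0, 0, 0, 0, 0, 0], [0, 0, 0, 0, 0, 0], [0, 0, 0, 0, 2.5, 0], [0, 0, 0, 0, 2.5, 0], [0, 0, 0, 0, 2.5, 0]])

```text
time: 4.87
tool_pos: [0.5168, -0.3546, 0.1231]
tool_rot: [0.108, 0.015, 0.994, -0.002]
contact_force: [-0.9, 0.8, -3.8]
gripper_width: 0.644
grasp_force: 64.7
```

Request:
play_rows(commands=[[0, 0, 0, 0, 2.5, 0], [0, 0, 0, 0, 2.5, 0], [0, 0, 0, 0, 2.5, 0], [0, 0, 0, 0, 2.5, 0], [0, 0, 0, 0, 2.5, 0]])

```text
time: 5.28
tool_pos: [0.5174, -0.3545, 0.1231]
tool_rot: [-0.001, 0.015, 1.0, -0.001]
contact_force: [-0.3, -0.4, -4.4]
gripper_width: 0.644
grasp_force: 64.7
```

Request:
play_rows(commands=[[0, 0, 0, 0, 0, 0], [0, 0, 0, 0, 0, 0], [0, 0, 0, 0, 0, 0], [0, 0, 0, 0, 0, 0]])

```text
time: 5.62
tool_pos: [0.5158, -0.3542, 0.1223]
tool_rot: [0.0, 0.016, 1.0, 0.0]
contact_force: [0.2, 0.1, -3.2]
gripper_width: 0.647
grasp_force: 64.7
```

```bash
cat > t.py <<'E'
from plant import manip
import numpy as np
s=manip.state(); print(s['time'],'pos',s['tool_pos'].round(4),'rot',s['tool_rot'].round(4),'F',s['contact_force'].round(2),'M',s['ft_torque'].round(4),'eff',s['joint_efforts'].round(3),'w',round(s['gripper_width'],3),s['grasp_force'])
E
python3 t.py
```

```text
5.6167 pos [ 0.5158 -0.3542  0.1223] rot [2.000e-04 1.570e-02 9.999e-01 0.000e+00] F [ 0.2   0.12 -3.21] M [-0.0311  0.0212  0.0086] eff [ 1.7900e-01 -4.3350e+01 -3.6546e+01  2.2000e-02 -2.9000e-02 -0.0000e+00] w 0.647 64.68955636024475
```

Request:
play_rows(commands=[[0, 0, 0, 0, 6.7, 0], [0, 0, 0, 0, 6.7, 0], [0, 0, 0, 0, 6.6, 0], [0, 0, 0, 0, 0, 0], [0, 0, 0, 0, 0, 0]])

```text
time: 6.03
tool_pos: [0.5163, -0.3539, 0.1211]
tool_rot: [-0.173, 0.015, 0.985, 0.003]
contact_force: [-0.5, 0.6, -3.7]
gripper_width: 0.646
grasp_force: 64.5
```

Request:
play_rows(commands=[[0, 0, 0, 0, 0, 0], [0, 0, 0, 0, 0, 0], [0, 0, 0, 0, -2.5, 0], [0, 0, 0, 0, -2.5, 0], [0, 0, 0, 0, -2.5, 0]])

```text
time: 6.45
tool_pos: [0.5152, -0.3545, 0.1232]
tool_rot: [-0.107, 0.016, 0.994, 0.001]
contact_force: [-0.0, -0.1, -3.1]
gripper_width: 0.644
grasp_force: 64.6
```

Request:
play_rows(commands=[[0, 0, 0, 0, -2.5, 0], [0, 0, 0, 0, -2.5, 0], [0, 0, 0, 0, -2.5, 0], [0, 0, 0, 0, -2.5, 0], [0, 0, 0, 0, -2.5, 0]])

```text
time: 6.87
tool_pos: [0.5149, -0.3545, 0.1234]
tool_rot: [0.002, 0.016, 1.0, -0.001]
contact_force: [-0.5, -0.2, -3.4]
gripper_width: 0.65
grasp_force: 64.6
```

Request:
play_rows(commands=[[0, 0, 0, 0, 0, 0], [0, 0, 0, 0, 0, 0], [0, 0, 0, 0, 0, 0], [0, 0, 0, 0, 0, 0]])

```text
time: 7.2
tool_pos: [0.5158, -0.3543, 0.1227]
tool_rot: [-0.0, 0.016, 1.0, -0.0]
contact_force: [0.6, -0.6, -3.7]
gripper_width: 0.647
grasp_force: 64.6
```

```bash
python3 t.py
```

```text
7.2 pos [ 0.5158 -0.3543  0.1227] rot [-0.000e+00  1.570e-02  9.999e-01 -2.000e-04] F [ 0.6  -0.59 -3.71] M [-0.0112  0.0327 -0.0312] eff [-1.5900e-01 -4.3707e+01 -3.6229e+01 -6.0000e-03  6.0000e-03  2.0000e-03] w 0.647 64.64389711618423
```

Request:
play_rows(commands=[[0, 0, 20, 0, 0, 0], [0, 0, 25, 0, 0, 0], [0, 0, 20, 0, 0, 0], [0, 0, 12, 0, 0, 0], [0, 0, 6, 0, 0, 0]])

```text
time: 7.62
tool_pos: [0.5143, -0.3528, 0.0388]
tool_rot: [-0.003, 0.015, 1.0, 0.002]
contact_force: [-18.6, 13.6, 31.0]
gripper_width: 0.644
grasp_force: 68.8
```

Request:
play_rows(commands=[[0, 0, 2, 0, 0, 0], [0, 0, 1.5, 0, 0, 0], [0, 0, 0, 0, 0, 0]])

```text
time: 7.87
tool_pos: [0.5164, -0.3545, 0.0387]
tool_rot: [-0.0, 0.015, 1.0, -0.0]
contact_force: [-6.5, 5.5, 8.4]
gripper_width: 0.645
grasp_force: 66.1
```

```bash
python3 t.py
```

```text
7.8667 pos [ 0.5164 -0.3545  0.0387] rot [-2.000e-04  1.540e-02  9.999e-01 -0.000e+00] F [-6.48  5.46  8.44] M [ 0.7425  0.8842 -0.0383] eff [-2.1200e-01 -4.0234e+01 -3.2344e+01  3.3000e-02 -1.5040e+00  2.3000e-02] w 0.645 66.08548432588577
```

Request:
play_rows(commands=[[0, 0, 0, 0, 0, 0], [0, 0, 0, 0, 0, 0], [0, 0, 0, 0, 0, 0], [0, 0, 0, 0, 0, 0]], hand=85)

```text
time: 8.2
tool_pos: [0.5163, -0.3546, 0.0364]
tool_rot: [0.001, 0.016, 1.0, -0.0]
contact_force: [-0.0, 0.2, -0.9]
gripper_width: 0.994
grasp_force: 0.0
```

Request:
play_rows(commands=[[0, 0, -20, 0, 0, 0], [0, 0, -30, 0, 0, 0], [0, 0, -30, 0, 0, 0], [0, 0, -30, 0, 0, 0], [0, 0, -20, 0, 0, 0.5]])

```text
time: 8.62
tool_pos: [0.5168, -0.3551, 0.1695]
tool_rot: [0.002, 0.02, 1.0, -0.001]
contact_force: [0.8, -0.0, 0.7]
gripper_width: 0.991
grasp_force: 0.0
```

Request:
play_rows(commands=[[1, 30, 0, 0, 0, 0.5], [1, 38, 0, 0, 0, 0], [1, 38, 0, 0, 0, 0], [1, 38, 0, 0, 0, 0], [0, 18, 0, 0, 0, 0]])

```text
time: 9.03
tool_pos: [0.5191, -0.1888, 0.1657]
tool_rot: [-0.0, 0.023, 1.0, 0.001]
contact_force: [0.5, -0.1, -0.2]
gripper_width: 0.997
grasp_force: 0.0
```

Request:
play_rows(commands=[[0, 0, 0, 0, 0, 0], [0, 0, 0, 0, 0, 0], [0, 0, 0, 0, 0, 0]])

```text
time: 9.28
tool_pos: [0.5196, -0.1929, 0.1661]
tool_rot: [0.0, 0.024, 1.0, -0.0]
contact_force: [-0.9, -1.0, 0.6]
gripper_width: 0.995
grasp_force: 0.0
```

```bash
python3 -c "
from h import *
case('w2')"; python3 t.py
```

```text
(67, 143, 92, 135) [[ 460. -381.]
 [ 571. -385.]
 [ 573. -332.]
 [ 461. -328.]] ((516.4014282226562, -356.33782958984375), (52.589473724365234, 111.95301818847656), 88.07014465332031)
(486, 99, 79, 150) [[441. -20.]
 [452. -72.]
 [562. -48.]
 [551.   4.]] ((501.53582763671875, -34.15569305419922), (112.8097915649414, 52.93171691894531), 12.213000297546387)
[ 0.5196 -0.1929  0.1661] [[-0.999, 0.049, 0.0], [0.049, 0.999, -0.001], [-0.0, -0.001, -1.0]]
9.3333 pos [ 0.5196 -0.1933  0.166 ] rot [ 2.000e-04  2.490e-02  9.997e-01 -3.000e-04] F [0.12 0.86 0.47] M [ 0.0516 -0.0114 -0.0162] eff [ 5.5500e-01 -3.3293e+01 -3.5259e+01  1.9000e-02  1.0000e-02 -2.0000e-03] w 0.992 0.0
```

View pics/w2.png

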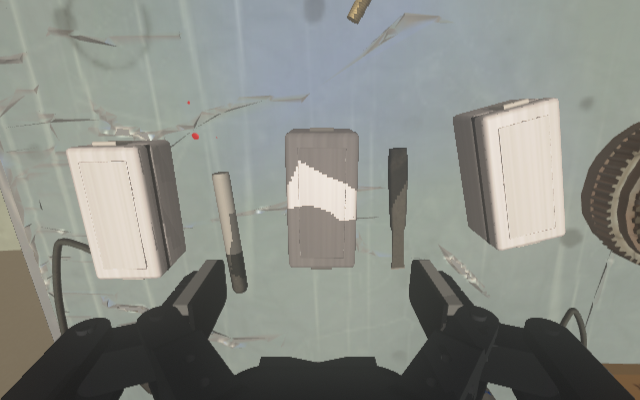

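Case 1 stands upright at (516,−356) mm. Case 2 is centred at about pixel (321,198) between the fingers, and case 3 is at (501,−34) mm with 12.2° yaw.

Request:
play_rows(commands=[[2, 0, 25, 0, 0, 0], [2, 1, 35, 0, 0, 0], [0, 0, 35, 0, 0, 0], [0, 0, 23, 0, 0, 0], [0, 0, 12, 0, 0, 0]])

```text
time: 9.75
tool_pos: [0.5129, -0.1911, 0.0318]
tool_rot: [-0.003, 0.025, 1.0, 0.001]
contact_force: [-0.1, -0.1, 0.2]
gripper_width: 0.995
grasp_force: 0.0
```

Request:
play_rows(commands=[[0, 0, 0, 0, 0, 0], [0, 0, 0, 0, 0, 0]])

```text
time: 9.92
tool_pos: [0.5156, -0.1919, 0.036]
tool_rot: [-0.0, 0.025, 1.0, 0.0]
contact_force: [0.2, 0.3, 0.2]
gripper_width: 0.994
grasp_force: 0.0
```

Request:
play_rows(commands=[[0, 0, 0, 0, 0, 0], [0, 0, 0, 0, 0, 0], [0, 0, 0, 0, 0, 0], [0, 0, 0, 0, 0, 0], [0, 0, 0, 0, 0, 0]], hand=45)

```text
time: 10.33
tool_pos: [0.5174, -0.1918, 0.0385]
tool_rot: [0.002, 0.024, 1.0, -0.001]
contact_force: [0.0, 1.2, 5.0]
gripper_width: 0.643
grasp_force: 66.2
```

Request:
play_rows(commands=[[0, 0, -12, 0, 0, 0], [0, 0, -20, 0, 0, 0], [0, 0, -25, 0, 0, 0], [0, 0, -20, 0, 0, 0], [0, 0, -10, 0, 0, 0]])

```text
time: 10.75
tool_pos: [0.5163, -0.1915, 0.126]
tool_rot: [0.002, 0.024, 1.0, -0.001]
contact_force: [0.5, -0.6, -3.7]
gripper_width: 0.65
grasp_force: 65.3
```

```bash
python3 t.py
```

```text
10.75 pos [ 0.5163 -0.1915  0.126 ] rot [ 0.0017  0.0243  0.9997 -0.001 ] F [ 0.48 -0.62 -3.74] M [ 0.0016 -0.0814 -0.0309] eff [ 1.0800e-01 -3.3447e+01 -3.3952e+01 -5.0000e-03  1.5800e-01 -0.0000e+00] w 0.65 65.2870899438858
```

Request:
play_rows(commands=[[0, 0, 0, 0, -6.7, 0], [0, 0, 0, 0, -6.7, 0], [0, 0, 0, 0, -6.6, 0], [0, 0, 0, 0, 0, 0], [0, 0, 0, 0, 0, 0]])

```text
time: 11.17
tool_pos: [0.513, -0.1902, 0.1207]
tool_rot: [0.171, 0.025, 0.985, -0.003]
contact_force: [0.5, 0.4, -2.8]
gripper_width: 0.644
grasp_force: 67.0
```

Request:
play_rows(commands=[[0, 0, 0, 0, 0, 0], [0, 0, 0, 0, 0, 0], [0, 0, 0, 0, 2.5, 0], [0, 0, 0, 0, 2.5, 0], [0, 0, 0, 0, 2.5, 0]])

```text
time: 11.58
tool_pos: [0.5168, -0.1915, 0.1239]
tool_rot: [0.108, 0.024, 0.994, -0.003]
contact_force: [-0.1, 0.9, -3.7]
gripper_width: 0.648
grasp_force: 67.1
```

Request:
play_rows(commands=[[0, 0, 0, 0, 2.5, 0], [0, 0, 0, 0, 2.5, 0], [0, 0, 0, 0, 2.5, 0], [0, 0, 0, 0, 2.5, 0], [0, 0, 0, 0, 2.5, 0]])

```text
time: 12.0
tool_pos: [0.5174, -0.1915, 0.1238]
tool_rot: [-0.0, 0.024, 1.0, -0.001]
contact_force: [0.3, 1.1, -4.0]
gripper_width: 0.644
grasp_force: 67.1
```

Request:
play_rows(commands=[[0, 0, 0, 0, 0, 0], [0, 0, 0, 0, 0, 0], [0, 0, 0, 0, 0, 0], [0, 0, 0, 0, 0, 0]])

```text
time: 12.33
tool_pos: [0.5155, -0.191, 0.1228]
tool_rot: [0.0, 0.024, 1.0, -0.0]
contact_force: [-1.1, -0.2, -4.3]
gripper_width: 0.651
grasp_force: 67.1
```

```bash
python3 t.py
```

```text
12.3333 pos [ 0.5155 -0.191   0.1228] rot [ 2.000e-04  2.440e-02  9.997e-01 -0.000e+00] F [-1.13 -0.15 -4.28] M [ 0.0025 -0.0454  0.0121] eff [ 8.4000e-02 -3.5294e+01 -3.6525e+01 -2.1000e-02  3.4000e-02 -0.0000e+00] w 0.651 67.13709443807602
```

Request:
play_rows(commands=[[0, 0, 0, 0, 6.7, 0], [0, 0, 0, 0, 6.7, 0], [0, 0, 0, 0, 6.6, 0], [0, 0, 0, 0, 0, 0], [0, 0, 0, 0, 0, 0]])

```text
time: 12.75
tool_pos: [0.5159, -0.1909, 0.1216]
tool_rot: [-0.173, 0.024, 0.985, 0.005]
contact_force: [1.8, -0.5, -11.0]
gripper_width: 0.64
grasp_force: 67.7
```

Request:
play_rows(commands=[[0, 0, 0, 0, 0, 0], [0, 0, 0, 0, 0, 0], [0, 0, 0, 0, -2.5, 0], [0, 0, 0, 0, -2.5, 0], [0, 0, 0, 0, -2.5, 0]])

```text
time: 13.17
tool_pos: [0.515, -0.1911, 0.1237]
tool_rot: [-0.107, 0.024, 0.994, 0.002]
contact_force: [0.3, -0.4, -4.2]
gripper_width: 0.645
grasp_force: 69.1
```

Request:
play_rows(commands=[[0, 0, 0, 0, -2.5, 0], [0, 0, 0, 0, -2.5, 0], [0, 0, 0, 0, -2.5, 0], [0, 0, 0, 0, -2.5, 0], [0, 0, 0, 0, -2.5, 0]])

```text
time: 13.58
tool_pos: [0.5146, -0.191, 0.1238]
tool_rot: [0.002, 0.025, 1.0, -0.0]
contact_force: [0.6, 0.4, -4.2]
gripper_width: 0.648
grasp_force: 69.1
```

Request:
play_rows(commands=[[0, 0, 0, 0, 0, 0], [0, 0, 0, 0, 0, 0], [0, 0, 0, 0, 0, 0], [0, 0, 0, 0, 0, 0]])

```text
time: 13.92
tool_pos: [0.5155, -0.1911, 0.1231]
tool_rot: [0.0, 0.024, 1.0, -0.0]
contact_force: [-0.0, -0.3, -4.2]
gripper_width: 0.647
grasp_force: 69.2
```

```bash
python3 t.py
```

```text
13.9167 pos [ 0.5155 -0.1911  0.1231] rot [ 0.000e+00  2.440e-02  9.997e-01 -1.000e-04] F [-0.05 -0.33 -4.2 ] M [ 0.0138  0.0685 -0.0386] eff [-6.7000e-02 -3.5844e+01 -3.6229e+01  1.6000e-02 -4.8000e-02  1.0000e-03] w 0.647 69.1797325015068
```

Case 2's moment swung 0.11 N m and there was a force knock, so it likely holds the ball. I'll stand it down and test case 3.

Request:
play_rows(commands=[[0, 0, 20, 0, 0, 0], [0, 0, 25, 0, 0, 0], [0, 0, 20, 0, 0, 0], [0, 0, 10, 0, 0, 0], [0, 0, 5, 0, 0, 0]])

```text
time: 14.33
tool_pos: [0.5143, -0.1903, 0.0406]
tool_rot: [-0.002, 0.024, 1.0, 0.001]
contact_force: [-0.1, 0.0, -3.5]
gripper_width: 0.644
grasp_force: 69.1
```

Request:
play_rows(commands=[[0, 0, 2, 0, 0, 0], [0, 0, 2, 0, 0, 0], [0, 0, 1.5, 0, 0, 0], [0, 0, 0, 0, 0, 0]])

```text
time: 14.67
tool_pos: [0.5165, -0.1915, 0.0387]
tool_rot: [0.001, 0.024, 1.0, -0.001]
contact_force: [0.3, -0.3, -3.3]
gripper_width: 0.645
grasp_force: 69.1
```

Request:
play_rows(commands=[[0, 0, 0, 0, 0, 0], [0, 0, 0, 0, 0, 0], [0, 0, 0, 0, 0, 0], [0, 0, 0, 0, 0, 0]], hand=85)

```text
time: 15.0
tool_pos: [0.5161, -0.1914, 0.0383]
tool_rot: [0.001, 0.024, 1.0, -0.0]
contact_force: [0.3, 0.8, -0.2]
gripper_width: 0.997
grasp_force: 0.0
```

Request:
play_rows(commands=[[0, 0, -20, 0, 0, 0], [0, 0, -30, 0, 0, 0], [0, 0, -30, 0, 0, 0], [0, 0, -30, 0, 0, 0], [0, 0, -20, 0, 0, 0]])

```text
time: 15.42
tool_pos: [0.5166, -0.1916, 0.1712]
tool_rot: [0.002, 0.024, 1.0, -0.001]
contact_force: [0.9, -0.1, 0.8]
gripper_width: 0.995
grasp_force: 0.0
```

Request:
play_rows(commands=[[0, 0, 0, 0, 0, -5], [0, 0, 0, 0, 0, -5], [0, 0, 0, 0, 0, -5], [0, 0, 0, 0, 0, 0], [0, 0, 0, 0, 0, 0]])

```text
time: 15.83
tool_pos: [0.5155, -0.1911, 0.1676]
tool_rot: [0.0, -0.105, 0.994, -0.0]
contact_force: [0.6, 0.6, -0.0]
gripper_width: 0.997
grasp_force: 0.0
```

```bash
python3 -c "
from h import *
f,s,T=case('w3')
print(1000*T[:3,:3].T@(np.array([.5025,-.0335,.036])-s['tool_pos']))"; python3 t.py
```

```text
(471, 162, 86, 131) [[441. -21.]
 [452. -72.]
 [562. -48.]
 [551.   4.]] ((501.64849853515625, -34.43788146972656), (112.75053405761719, 52.775962829589844), 12.484506607055664)
(72, 89, 76, 151) [[ 459. -381.]
 [ 572. -385.]
 [ 573. -332.]
 [ 461. -329.]] ((516.2387084960938, -356.6646728515625), (52.49411392211914, 112.5989761352539), 88.35686492919922)
[ 0.5155 -0.1911  0.1676] [[-0.978, -0.209, 0.0], [-0.209, 0.978, -0.0], [-0.0, -0.0, -1.0]]
[-20.20189377 156.83384146 131.52371508]
15.8833 pos [ 0.5154 -0.191   0.1674] rot [ 1.000e-04 -1.053e-01  9.944e-01 -0.000e+00] F [-0.46 -0.02  0.07] M [-0.0285 -0.0285 -0.0506] eff [ 4.0000e-03 -3.2708e+01 -3.5555e+01 -0.0000e+00 -1.0000e-03 -1.0000e-02] w 0.99 0.0
```

Request:
play_rows(commands=[[-4, 25, 0, 0, 0, 0], [-4, 38, 0, 0, 0, 0], [-4, 38, 0, 0, 0, 0], [-4, 38, 0, 0, 0, 0], [-4, 18, 0, 0, 0, 0]])

```text
time: 16.3
tool_pos: [0.5008, -0.0301, 0.167]
tool_rot: [-0.0, -0.106, 0.994, 0.001]
contact_force: [-0.2, 0.2, -0.0]
gripper_width: 0.996
grasp_force: 0.0
```

Request:
play_rows(commands=[[0, 0, 25, 0, 0, 0], [0, 0, 36, 0, 0, 0], [0, 0, 35, 0, 0, 0], [0, 0, 23, 0, 0, 0], [0, 0, 12, 0, 0, 0]])

```text
time: 16.72
tool_pos: [0.4991, -0.0326, 0.0325]
tool_rot: [-0.003, -0.106, 0.994, 0.001]
contact_force: [-0.5, 0.3, -1.1]
gripper_width: 0.994
grasp_force: 0.0
```

Request:
play_rows(commands=[[0, 0, 0, 0, 0, 0], [0, 0, 0, 0, 0, 0]])

```text
time: 16.88
tool_pos: [0.502, -0.0334, 0.0366]
tool_rot: [-0.0, -0.106, 0.994, 0.0]
contact_force: [0.1, -0.5, 0.9]
gripper_width: 0.997
grasp_force: 0.0
```

Request:
play_rows(commands=[[0, 0, 0, 0, 0, 0], [0, 0, 0, 0, 0, 0], [0, 0, 0, 0, 0, 0], [0, 0, 0, 0, 0, 0], [0, 0, 0, 0, 0, 0]], hand=45)

```text
time: 17.3
tool_pos: [0.5037, -0.0335, 0.0388]
tool_rot: [0.002, -0.106, 0.994, -0.0]
contact_force: [0.5, 1.2, 6.4]
gripper_width: 0.646
grasp_force: 65.4
```

Request:
play_rows(commands=[[0, 0, -12, 0, 0, 0], [0, 0, -20, 0, 0, 0], [0, 0, -25, 0, 0, 0], [0, 0, -20, 0, 0, 0], [0, 0, -10, 0, 0, 0]])

```text
time: 17.72
tool_pos: [0.5028, -0.0336, 0.1265]
tool_rot: [0.002, -0.106, 0.994, -0.001]
contact_force: [0.6, 0.8, -2.9]
gripper_width: 0.644
grasp_force: 65.0
```

```bash
python3 t.py
```

```text
17.7167 pos [ 0.5028 -0.0336  0.1265] rot [ 1.900e-03 -1.063e-01  9.943e-01 -8.000e-04] F [ 0.57  0.79 -2.91] M [-0.003  -0.1103 -0.0192] eff [ 1.1800e-01 -2.8553e+01 -3.4220e+01 -4.0000e-03  1.4700e-01 -0.0000e+00] w 0.644 65.0105032324791
```

Request:
play_rows(commands=[[0, 0, 0, 0, -6.7, 0], [0, 0, 0, 0, -6.7, 0], [0, 0, 0, 0, -6.6, 0], [0, 0, 0, 0, 0, 0], [0, 0, 0, 0, 0, 0]])

```text
time: 18.13
tool_pos: [0.4995, -0.0332, 0.1214]
tool_rot: [0.17, -0.104, 0.98, 0.019]
contact_force: [0.4, -0.4, -3.3]
gripper_width: 0.645
grasp_force: 65.3
```

Request:
play_rows(commands=[[0, 0, 0, 0, 0, 0], [0, 0, 0, 0, 0, 0], [0, 0, 0, 0, 2.5, 0], [0, 0, 0, 0, 2.5, 0], [0, 0, 0, 0, 2.5, 0]])

```text
time: 18.55
tool_pos: [0.5032, -0.0334, 0.1243]
tool_rot: [0.107, -0.106, 0.989, 0.011]
contact_force: [-1.0, 1.2, -3.2]
gripper_width: 0.649
grasp_force: 65.4
```

Request:
play_rows(commands=[[0, 0, 0, 0, 2.5, 0], [0, 0, 0, 0, 2.5, 0], [0, 0, 0, 0, 2.5, 0], [0, 0, 0, 0, 2.5, 0], [0, 0, 0, 0, 2.5, 0]])

```text
time: 18.97
tool_pos: [0.5037, -0.0333, 0.1242]
tool_rot: [-0.001, -0.107, 0.994, -0.001]
contact_force: [-0.3, 0.7, -3.5]
gripper_width: 0.644
grasp_force: 65.5
```

Request:
play_rows(commands=[[0, 0, 0, 0, 0, 0], [0, 0, 0, 0, 0, 0], [0, 0, 0, 0, 0, 0], [0, 0, 0, 0, 0, 0]])

```text
time: 19.3
tool_pos: [0.5018, -0.0333, 0.1233]
tool_rot: [0.0, -0.106, 0.994, 0.0]
contact_force: [-0.6, -1.3, -2.8]
gripper_width: 0.645
grasp_force: 65.5
```

```bash
python3 t.py
```

```text
19.3 pos [ 0.5018 -0.0333  0.1233] rot [ 1.000e-04 -1.063e-01  9.943e-01  0.000e+00] F [-0.57 -1.31 -2.83] M [-0.0028  0.001   0.0454] eff [ 7.7000e-02 -3.0160e+01 -3.6698e+01  1.0000e-02 -3.1000e-02 -0.0000e+00] w 0.645 65.45613795518875
```

Request:
play_rows(commands=[[0, 0, 0, 0, 6.7, 0], [0, 0, 0, 0, 6.7, 0], [0, 0, 0, 0, 6.6, 0], [0, 0, 0, 0, 0, 0], [0, 0, 0, 0, 0, 0]])

```text
time: 19.72
tool_pos: [0.5022, -0.0331, 0.1223]
tool_rot: [-0.172, -0.105, 0.979, -0.018]
contact_force: [0.6, -1.0, -3.8]
gripper_width: 0.644
grasp_force: 65.4
```

Request:
play_rows(commands=[[0, 0, 0, 0, 0, 0], [0, 0, 0, 0, 0, 0], [0, 0, 0, 0, -2.5, 0], [0, 0, 0, 0, -2.5, 0], [0, 0, 0, 0, -2.5, 0]])

```text
time: 20.13
tool_pos: [0.5015, -0.0335, 0.1241]
tool_rot: [-0.106, -0.105, 0.989, -0.012]
contact_force: [-0.4, -0.5, -3.1]
gripper_width: 0.644
grasp_force: 65.4
```

Request:
play_rows(commands=[[0, 0, 0, 0, -2.5, 0], [0, 0, 0, 0, -2.5, 0], [0, 0, 0, 0, -2.5, 0], [0, 0, 0, 0, -2.5, 0], [0, 0, 0, 0, -2.5, 0]])

```text
time: 20.55
tool_pos: [0.5011, -0.0335, 0.1242]
tool_rot: [0.002, -0.106, 0.994, -0.0]
contact_force: [0.5, -0.5, -3.7]
gripper_width: 0.644
grasp_force: 65.4
```

Request:
play_rows(commands=[[0, 0, 0, 0, 0, 0], [0, 0, 0, 0, 0, 0], [0, 0, 0, 0, 0, 0], [0, 0, 0, 0, 0, 0]])

```text
time: 20.88
tool_pos: [0.5019, -0.0334, 0.1236]
tool_rot: [0.0, -0.106, 0.994, -0.0]
contact_force: [0.4, 0.4, -4.1]
gripper_width: 0.651
grasp_force: 65.4
```

```bash
python3 t.py
```

```text
20.8833 pos [ 0.5019 -0.0334  0.1236] rot [ 1.000e-04 -1.063e-01  9.943e-01 -2.000e-04] F [ 0.44  0.41 -4.13] M [-0.0096  0.0075  0.0188] eff [-5.8000e-02 -3.0631e+01 -3.6282e+01 -5.0000e-03  1.1000e-02  1.0000e-03] w 0.651 65.42827159166336
```

Case 3 shows no shift (0.007 against 0.11 N m), so the ball is in case 2. I'll stand case 3 down and go back for case 2.

Request:
play_rows(commands=[[0, 0, 20, 0, 0, 0], [0, 0, 25, 0, 0, 0], [0, 0, 20, 0, 0, 0], [0, 0, 11, 0, 0, 0], [0, 0, 5, 0, 0, 0]])

```text
time: 21.3
tool_pos: [0.5004, -0.0329, 0.04]
tool_rot: [-0.002, -0.106, 0.994, 0.001]
contact_force: [0.2, 0.2, -3.2]
gripper_width: 0.649
grasp_force: 65.3
```

Request:
play_rows(commands=[[0, 0, 2, 0, 0, 0], [0, 0, 2, 0, 0, 0], [0, 0, 1.5, 0, 0, 0], [0, 0, 0, 0, 0, 0]])

```text
time: 21.63
tool_pos: [0.5031, -0.0336, 0.0389]
tool_rot: [0.001, -0.106, 0.994, -0.0]
contact_force: [-3.2, -0.1, 1.4]
gripper_width: 0.642
grasp_force: 65.9
```

Request:
play_rows(commands=[[0, 0, 0, 0, 0, 0], [0, 0, 0, 0, 0, 0], [0, 0, 0, 0, 0, 0], [0, 0, 0, 0, 0, 0]], hand=85)

```text
time: 21.97
tool_pos: [0.5025, -0.0335, 0.0375]
tool_rot: [0.001, -0.106, 0.994, -0.0]
contact_force: [-1.0, -0.1, 0.2]
gripper_width: 0.994
grasp_force: 0.0
```

Request:
play_rows(commands=[[0, 0, -20, 0, 0, 0], [0, 0, -30, 0, 0, 0], [0, 0, -30, 0, 0, 0], [0, 0, -30, 0, 0, 0], [0, 0, -20, 0, 0, 0]])

```text
time: 22.38
tool_pos: [0.5031, -0.0336, 0.1704]
tool_rot: [0.002, -0.106, 0.994, -0.001]
contact_force: [0.9, -0.8, 0.9]
gripper_width: 0.995
grasp_force: 0.0
```

Request:
play_rows(commands=[[4, -25, 0, 0, 0, 0], [4, -38, 0, 0, 0, 0], [4, -38, 0, 0, 0, 0], [4, -38, 0, 0, 0, 0], [4, -18, 0, 0, 0, 0]])

```text
time: 22.8
tool_pos: [0.5159, -0.1948, 0.1675]
tool_rot: [0.001, -0.105, 0.994, -0.001]
contact_force: [-0.4, -0.5, 0.6]
gripper_width: 0.995
grasp_force: 0.0
```

Request:
play_rows(commands=[[0, 0, 0, 0, 0, 5], [0, 0, 0, 0, 0, 5], [0, 0, 0, 0, 0, 5], [0, 0, 0, 0, 0, 0], [0, 0, 0, 0, 0, 0]])

```text
time: 23.22
tool_pos: [0.5155, -0.1911, 0.1669]
tool_rot: [0.0, 0.023, 1.0, -0.0]
contact_force: [-0.3, 0.7, 0.5]
gripper_width: 0.993
grasp_force: 0.0
```

```bash
python3 -c "
from h import *
case('w4')"; python3 t.py
```

```text
(67, 148, 91, 134) [[ 460. -381.]
 [ 572. -384.]
 [ 573. -332.]
 [ 461. -329.]] ((516.4050903320312, -356.4599914550781), (52.41123962402344, 112.18657684326172), 88.33747863769531)
(480, 106, 79, 148) [[441. -22.]
 [452. -74.]
 [563. -50.]
 [551.   2.]] ((501.6163330078125, -36.044960021972656), (113.0873031616211, 52.95564651489258), 12.307600975036621)
[ 0.5155 -0.1911  0.1669] [[-0.999, 0.047, 0.0], [0.047, 0.999, -0.0], [-0.0, -0.0, -1.0]]
23.2667 pos [ 0.5155 -0.191   0.1669] rot [ 1.000e-04  2.330e-02  9.997e-01 -1.000e-04] F [-0.1   0.14 -0.9 ] M [-0.0185  0.0545  0.0156] eff [-1.1300e-01 -3.2542e+01 -3.5473e+01 -5.0000e-03 -3.0000e-03  1.0000e-02] w 0.996 0.0
```

View pics/w4.png

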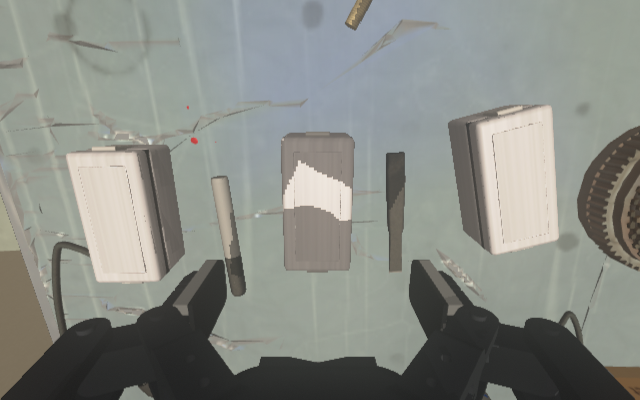

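All three cases stand upright and the bystanders have not moved. Case 2 is centred at about (317,200) under the gripper.

Request:
play_rows(commands=[[0, 0, 25, 0, 0, 0], [0, 0, 35, 0, 0, 0], [0, 0, 35, 0, 0, 0], [0, 0, 23, 0, 0, 0], [0, 0, 12, 0, 0, 0]])

```text
time: 23.68
tool_pos: [0.5131, -0.1896, 0.0329]
tool_rot: [-0.003, 0.024, 1.0, 0.001]
contact_force: [-1.4, 0.0, 0.2]
gripper_width: 0.995
grasp_force: 0.0
```

Request:
play_rows(commands=[[0, 0, 0, 0, 0, 0], [0, 0, 0, 0, 0, 0]])

```text
time: 23.85
tool_pos: [0.5157, -0.191, 0.0372]
tool_rot: [0.0, 0.024, 1.0, -0.0]
contact_force: [0.3, -0.4, 1.2]
gripper_width: 0.993
grasp_force: 0.0
```

Request:
play_rows(commands=[[0, 0, 0, 0, 0, 0], [0, 0, 0, 0, 0, 0], [0, 0, 0, 0, 0, 0], [0, 0, 0, 0, 0, 0], [0, 0, 0, 0, 0, 0]], hand=45)

```text
time: 24.27
tool_pos: [0.5172, -0.1918, 0.0394]
tool_rot: [0.002, 0.024, 1.0, -0.001]
contact_force: [-0.8, 0.1, 7.0]
gripper_width: 0.645
grasp_force: 65.4
```

Request:
play_rows(commands=[[0, 0, -15, 0, 0, 0], [0, 0, -30, 0, 0, 0], [0, 0, -35, 0, 0, 0], [0, 0, -35, 0, 0, 0], [0, 0, -20, 0, 0, 0]])

```text
time: 24.68
tool_pos: [0.5164, -0.1915, 0.1759]
tool_rot: [0.002, 0.024, 1.0, -0.001]
contact_force: [0.6, -0.7, -4.1]
gripper_width: 0.645
grasp_force: 65.1
```

```bash
python3 t.py; python3 -c "
from h import *;import pickle
from plant import manip
f=pickle.load(open('top0.pkl','rb'));P=ray(f,(187.4,195.2),.022);print(P)
s=manip.state();q=s['tool_rot'];R=Ro.from_quat([q[1],q[2],q[3],q[0]]).as_matrix()
print(1000*R.T@(np.r_[P[:2],.175]-s['tool_pos']))"
```

```text
24.6833 pos [ 0.5164 -0.1915  0.1759] rot [ 0.002   0.0243  0.9997 -0.0011] F [ 0.62 -0.66 -4.12] M [-0.0768 -0.012  -0.0205] eff [ 1.7100e-01 -3.1532e+01 -3.3942e+01  1.3000e-02  7.0000e-02 -1.0000e-03] w 0.645 65.07676631212234
[0.54378775 0.3270434  0.022     ]
[-2.15782541e+00  5.19297930e+02 -2.57959920e-01]
```

Request:
play_rows(commands=[[0, 10, 0, 0, 0, 0], [0, 20, 0, 0, 0, 0], [0, 30, 0, 0, 0, 0], [0, 30, 0, 0, 0, 0], [0, 30, 0, 0, 0, 0]])

```text
time: 25.1
tool_pos: [0.5194, -0.069, 0.1688]
tool_rot: [-0.002, 0.025, 1.0, 0.001]
contact_force: [0.2, 0.7, -3.8]
gripper_width: 0.645
grasp_force: 65.5
```

Request:
play_rows(commands=[[0, 30, 0, 0, 0, 0], [0, 30, 0, 0, 0, 0], [0, 30, 0, 0, 0, 0], [0, 30, 0, 0, 0, 0], [0, 30, 0, 0, 0, 0]])

```text
time: 25.52
tool_pos: [0.5265, 0.0808, 0.1688]
tool_rot: [-0.002, 0.024, 1.0, 0.0]
contact_force: [1.2, -0.3, -4.2]
gripper_width: 0.651
grasp_force: 65.5
```

Request:
play_rows(commands=[[0, 30, 0, 0, 0, 0], [0, 30, 0, 0, 0, 0], [0, 30, 0, 0, 0, 0], [0, 30, 0, 0, 0, 0], [0, 30, 0, 0, 0, 0]])

```text
time: 25.93
tool_pos: [0.5337, 0.2302, 0.1686]
tool_rot: [-0.002, 0.024, 1.0, -0.001]
contact_force: [1.0, 0.2, -3.7]
gripper_width: 0.646
grasp_force: 65.5
```

Request:
play_rows(commands=[[0, 30, 0, 0, 0, 0], [0, 30, 0, 0, 0, 0], [0, 25, 0, 0, 0, 0], [0, 10, 0, 0, 0, 0], [0, 5, 0, 0, 0, 0]])

```text
time: 26.35
tool_pos: [0.5389, 0.3298, 0.169]
tool_rot: [-0.002, 0.023, 1.0, -0.001]
contact_force: [-1.0, 0.6, -3.8]
gripper_width: 0.644
grasp_force: 65.9
```

Request:
play_rows(commands=[[0, 0, 0, 0, 0, 0], [0, 0, 0, 0, 0, 0], [0, 0, 0, 0, 0, 0], [0, 0, 0, 0, 0, 0], [0, 0, 0, 0, 0, 0]])

```text
time: 26.77
tool_pos: [0.541, 0.3274, 0.1719]
tool_rot: [0.0, 0.025, 1.0, -0.0]
contact_force: [-0.0, 0.0, -3.3]
gripper_width: 0.645
grasp_force: 65.9
```

```bash
python3 t.py; python3 -c "
from plant import imaging;import cv2
cv2.imwrite('pics/s2.png',imaging.grab_frame('scene')['image'][:,:,::-1])"
```

```text
26.7667 pos [0.541  0.3274 0.1719] rot [ 0.000e+00  2.510e-02  9.997e-01 -1.000e-04] F [-0.04  0.05 -3.3 ] M [-0.0355  0.0416  0.0261] eff [ 7.9000e-02 -4.3392e+01 -3.7779e+01 -1.2000e-02 -6.6000e-02 -1.0000e-03] w 0.645 65.90636819601059
```

View pics/s2.png

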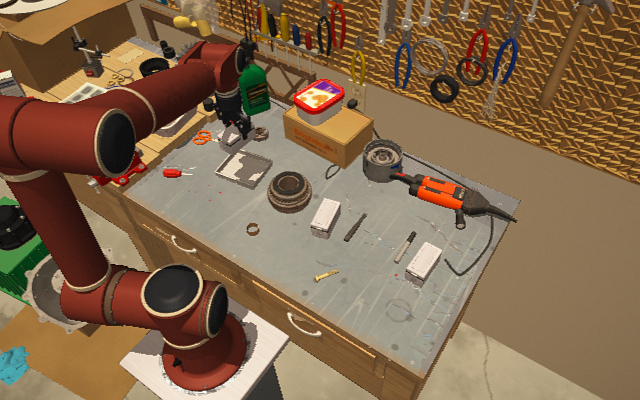

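The case is held upright above the tray, which sits at about (243,167), the other two stand in place, and the readings are still. The case looks up and to the left of the tray because it is raised towards the camera. I'm handing in.

```bash
python3 -c "
from plant import manip
print(manip.job_done())"; python3 t.py
```

```text
the job is handed in; nothing more can be done
None
the job is handed in; nothing more can be done
```

I rocked all three cases and handed the job in: the loose ball is in the middle case (case_2), now held still and upright about 13 cm above the bench over the middle of the tray, with cases 1 and 3 standing within about 1 cm of where they started and the marker and scraper unmoved (no verdict was shown).

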